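# Hold a T-bracket in the tacking fixture for the welder

### The job

Be the welder's third hand: pick up the loose steel T-bracket by its rib, set it down on the fixture's base plate, slide it sideways until it meets the long low side stop, then, keeping it on the plate and along the stop, push it endwise against the upright sprung end plate. Press with a steady 10 N or so (between 6 and 14, and never above 20), and finish still gripping and pressing so that it can be tacked: do not let go. Leave the hammer, the magnet square and the loose collar alone.

Things in the scene. Friction and masses are not known exactly. Their poses are not given: they have to be found in the camera images.
- bracket: Loose bare-steel T-bracket, 0.35 to 0.65 kg, flat on the bench. Flange 80 mm (x) by 50 mm (y) by 8 mm, with one rib 10 mm thick along the middle of its whole length, up to 50 mm above the underside. Both ends are alike, either may lead. Origin: centre of the underside; z up. Grip it across the rib (fingers closing along its y).
- fixture: Fixed welding fixture: steel base plate 200 (x) by 150 (y) by 12 mm carrying the side stop and end plate, and a fixed spring housing across its +x end (80 mm wide, 40 mm above the plate, face at x = +81 mm). Origin: centre of the plate's underside; plate top at z = 12 mm. The bracket goes on the plate, length along fixture x, and is pushed to +x.
- sidestop: Rigid side stop: steel bar 100 mm long (x), 14 mm wide and high, on the plate's +y half. Axes as the fixture. Origin: at plate-top height, mid-length of the face that the bracket touches; this face looks to -y and lies at fixture y = +25 mm, from x = -75 to +25 mm, so a bracket touching it has its centre at fixture y = 0.
- endplate: Upright steel end plate 64 mm wide (y), 48 high, 8 thick, facing fixture -x. Slides along fixture +x on a spring: 1 N per mm, no preload, hard stop at 20 mm. Origin: bottom middle of its front face, moving with it; unpressed at fixture x = +45, y = 0, z = 13.5 mm (a bracket just touching it is centred at x = +5 mm; at 10 N, +15 mm). Axes as the fixture.
- hammer: Bystander: a hammer lying on the bench beyond the work, about 0.3 m long. Leave it alone.
- square: Bystander: an L-shaped red magnet square, legs 90 mm, 22 mm high, flat on the bench. Origin: under the middle of one leg. Leave it alone.
- collar: Bystander: a loose steel collar, 48 mm across, 35 mm high, standing on the bench beyond the work. Origin: centre of the underside. Leave it alone.
Things that resemble listed ones, but are neither listed nor needed, are in the scene too. Of the things that look like the fixture, take the one that is farthest to the robot's left at the start. There is more than one size of the bracket; the one meant has the size given above.

How it is judged:
On the way, in this order (a step that is already met when the one before it is completed fails the run):
1. the bracket, down on the base plate and in line with the fixture, touches the side stop (contact force between bracket and sidestop above 0.7 N and z of bracket in the frame of fixture between 0.009 and 0.0155 m and angle between the x axis of bracket and the x axis of fixture, either way round below 0.07 rad and angle between bracket's own z axis and vertical below 0.07 rad), for 0.1 s.
2. then the bracket presses the end plate (contact force between bracket and endplate above 5 N and z of bracket in the frame of fixture between 0.009 and 0.0155 m and angle between the x axis of bracket and the x axis of fixture, either way round below 0.07 rad and angle between bracket's own z axis and vertical below 0.07 rad), for 0.2 s.
At the end, for the whole second after the job is handed in: The robot still grips the bracket (finger force over 3 N) and presses it against the end plate with 6 to 14 N, at rest; it sits on the base plate (underside within 3.5 mm of the plate's top), within 4 mm of the side stop, within 4 degrees of the fixture's direction and of level (contact force between bracket and endplate between 6 and 14 N and y of bracket in the frame of fixture between -0.004 and 0.003 m and contact force between the fingers and bracket above 3 N and linear speed of bracket below 0.01 m/s and z of bracket in the frame of fixture between 0.009 and 0.0155 m and angle between the x axis of bracket and the x axis of fixture, either way round below 0.07 rad and angle between bracket's own z axis and vertical below 0.07 rad); the arm keeps its last pose, push and grip.
It fails at once if the end plate is pressed with more than 20 N (contact force between bracket and endplate above 20 N).
It fails at once if the hammer is disturbed (distance of hammer from where it was at the start of the episode above 0.015 m).
It fails at once if the square is disturbed (distance of square from where it was at the start of the episode above 0.015 m).
It fails at once if the collar is disturbed (distance of collar from where it was at the start of the episode above 0.015 m).
It also fails if it takes over 51 s, if anything falls off the work surface, if the arm or the gripper's body presses on something with over 40 N, if the wrist force passes 120 N, or if a joint passes its speed limit or range.

### The arm

A 6-joint arm with a two-finger parallel gripper is mounted at the origin on the work surface. World frame = base frame: x ahead of the robot, y to its left, z up, the work surface at z = 0. Lengths are in m, angles in rad, forces in N, time in s.
With the tool pointing down it reaches from about 0.3 to 0.75 m from the base axis. Payload 8.5 kg.
Tool frame: the origin (TCP) lies between the finger pads; the fingertips stand ctrl.tips_ahead ahead of it and the grasp point (between the pads) lies 11 mm behind it (ctrl.tips_ahead is the distance from the TCP to the fingertips, in m); z points along the fingers, y is the line along which they close (so a half turn about z gives the same grasp; the last joint's range is limited). The gripper opens to 88 mm and grips with 3 to 60 N. Pads are 18 mm wide; open, the fingers measure 123 mm over their backs; the gripper's body (75 mm by 187 mm) begins 45 mm behind the grasp point.
Start: joints at [1.133, 0.381, 1.297, -0, 1.464, -0.215], TCP at [0.122, 0.536, 0.247] pointing down, gripper open.
Joint ranges: [-3.11, 3.11], [-0.89, 2.33], [0.22, 2.48], [-1.42, 4.56], [0.17, 2.85], [-2.88, 2.88]. Speed limits (rad/s): [2.39, 2.39, 3.14, 3.14, 3.14, 3.14].

### API

Orientations are given as a unit quaternion [x, y, z, w].
In Python, from station import ctrl, kin, readout, capture, camera_params gives the robot as it stands. Calls block until the motion is done:
- ctrl.movep(position, orientation): joint-space move of the TCP to a pose.
- ctrl.move_l(position, max_speed=0.15, rotation=None): straight line of the TCP; rotation=None keeps the orientation; max_speed is the mean speed in m/s.
- ctrl.move_joints(angles): joint-space move.
- ctrl.command_gripper(opening, squeeze=None): opening from 0.0 (shut) to 1.0 (fully open); squeeze is the grip in N (None keeps the last); returns when the fingers have stopped.
- ctrl.hold(seconds).
- kin.inverse_kinematics(position, orientation): joint angles nearest the present ones, or None.
- readout.state(): the state.
- capture(name): name is "scene" or "top" or "wrist"; returns (picture, depth): 384x512x3 uint8, red, green, blue; 384x512 float32, m along the optical axis (not along the pixel's ray), 0 where there is no reading.
- camera_params(name): a dict with "fovy" (degrees; the focal length in pixels is half the picture's height over the tangent of half this angle, whatever the lens; pixels are square), "cx", "cy" (the principal point, pixels), "camera_from_world" (4x4, takes a point from world to camera coordinates). Camera axes: x right, y down, z forward; pixel columns grow to the right and rows downward; lengths in m; the calibration is good to about 2 mm. A picture is of the moment at which its call begins: read the wrist's pose just before it. camera_params takes no time and is no camera call; for the wrist camera it gives the pose at the moment of the call.
A pose or a line that the arm cannot do raises ctrl.IKError and nothing moves.
- ctrl.close_job(): hands the job in; it is judged then, once.
The state is a dict: "time": time; "joint_pos": joint angles; "joint_velocities": joint speeds; "tau": joint torques, N m; "tool_pos": TCP position; "ee_rot": TCP orientation; "wrist_force": force on the tool from outside, world axes, zero at the start; "moment": the same for the moment, N m; "finger_gap": opening from 0.0 (shut) to 1.0 (fully open); "finger_force": force on a finger pad.
Only numpy, scipy, OpenCV 4.12 (cv2) and the standard library are available. Lean on these libraries where they do the work, as an engineer would, in place of code of your own. Each camera call takes 0.05 s, during which the arm holds its last target. There are 200 camera calls.

## Working session

There is one attempt and no reset: what is moved stays moved. The work goes in short steps, each a Python script; the robot and the scene stay as the last script left them, time stands still between calls to the robot, and variables do not carry over. Pictures are saved under pics/ and viewed, at most 10 in all, crops included, and the job is handed in when it is done.

```bash
ls; mkdir -p pics; python3 - <<'E'
from station import ctrl, readout, capture, camera_params
import cv2,numpy as np
for n in ("scene","top","wrist"):
    p=camera_params(n); im,d=capture(n); np.savez(f"{n}.npz",im=im,d=d,**p)
    cv2.imwrite(f"pics/{n}.png",im[:,:,::-1]); print(n,p['fovy'],p['cx'],p['cy'],np.round(p['camera_from_world'],3).tolist(),[k for k in p])
s=readout.state(); print({k:np.round(v,3) for k,v in s.items()}, ctrl.tips_ahead)
E
```

```text
pics
scene 47.071250959883 261.8052111660437 188.16028120334957 [[-0.512, 0.859, 0.0, 0.285], [0.646, 0.385, -0.659, -0.29], [-0.566, -0.337, -0.752, 1.345], [0.0, 0.0, 0.0, 1.0]] ['fovy', 'cx', 'cy', 'camera_from_world']
top 57.74457358454963 256.14525194782584 190.81815025599778 [[-0.006, -1.0, 0.007, -0.002], [-0.983, 0.004, -0.183, 0.507], [0.183, -0.008, -0.983, 0.751], [0.0, 0.0, 0.0, 1.0]] ['fovy', 'cx', 'cy', 'camera_from_world']
wrist 64.45792891592725 255.09485384468746 191.95013485699926 [[0.221, 0.975, -0.001, -0.549], [0.939, -0.213, 0.271, -0.036], [0.264, -0.06, -0.963, 0.389], [0.0, 0.0, 0.0, 1.0]] ['fovy', 'cx', 'cy', 'camera_from_world']
{'time': np.float64(0.15), 'joint_pos': array([ 1.133,  0.381,  1.298, -0.   ,  1.464, -0.215]), 'joint_velocities': array([-0.002, -0.001, -0.003,  0.   , -0.001,  0.   ]), 'tau': array([ 2.0000e-03, -4.3808e+01, -2.2461e+01,  7.1000e-02,  3.4000e-02,
       -0.0000e+00]), 'tool_pos': array([0.121, 0.536, 0.246]), 'ee_rot': array([ 0.111,  0.994, -0.001, -0.   ]), 'wrist_force': array([-0.413,  0.363,  0.099]), 'moment': array([-0.006,  0.004, -0.006]), 'finger_force': np.float64(0.0), 'finger_gap': np.float64(1.002)} 0.008
```

View pics/top.png

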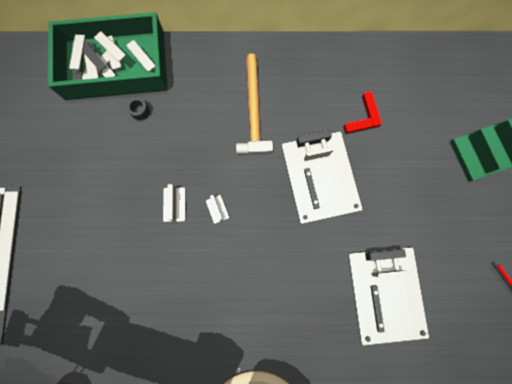

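View pics/scene.png

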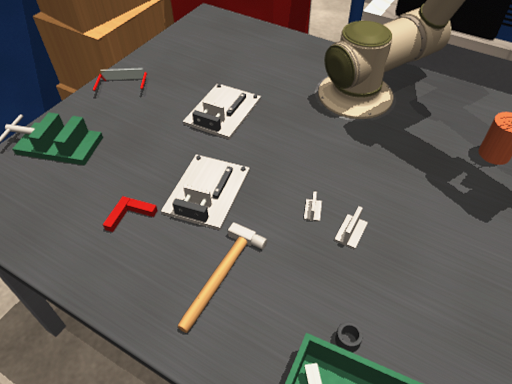

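Top view: the fixtures are at (321,178) and (389,296). The first has the larger y, farthest to the robot's left, so it is the one meant. The brackets are at (174,204) and (218,209), and the larger (174,204) looks like the 80x50 one. I'll confirm with metric sizes and a crop.

```bash
cat > h.py <<'E'
import numpy as np,cv2
def cloud(d,p):
    f=d.shape[0]/2/np.tan(np.radians(p['fovy'])/2); v,u=np.mgrid[:d.shape[0],:d.shape[1]]
    c=np.stack([(u-p['cx'])/f*d,(v-p['cy'])/f*d,d],-1); T=np.array(p['camera_from_world'])
    return (c-T[:3,3])@T[:3,:3]
E
python3 - <<'E'
from h import *
z=np.load('top.npz'); W=cloud(z['d'],z); im=z['im']
white=(im.min(2)>140)
for n,(u0,v0,u1,v1) in dict(brk=(155,178,195,230),small=(200,188,236,230),fixA=(275,125,368,228),fixB=(345,245,435,350)).items():
    m=np.zeros(white.shape,bool); m[v0:v1,u0:u1]=1; m&=(W[...,2]>0.004)&(z['d']>0)
    P=W[m]; r=cv2.minAreaRect(P[:,:2].astype(np.float32)); print(n,m.sum(),np.round(r[0],4),np.round(r[1],4),round(r[2],2),'zmax',P[:,2].max().round(3), 'med',np.median(P[:,2]).round(4))
bench=W[240:260,100:300,2]; print('bench',np.median(bench))
cv2.imwrite('pics/crop.png',cv2.resize(im[115:240,150:370,::-1],None,fx=3.6,fy=3.6,interpolation=cv2.INTER_CUBIC))
E
```

```text
brk 736 [0.4895 0.2012] [0.0928 0.0699] 1.91 zmax 0.054 med 0.0096
small 367 [0.4824 0.0919] [0.07   0.0847] 78.07 zmax 0.041 med 0.0067
fixA 5351 [ 0.5533 -0.1687] [0.2111 0.2603] 86.72 zmax 0.065 med 0.0126
fixB 6085 [ 0.2698 -0.3124] [0.2029 0.2209] 88.03 zmax 0.065 med 0.0127
bench 0.00023281033789205574
```

View pics/crop.png

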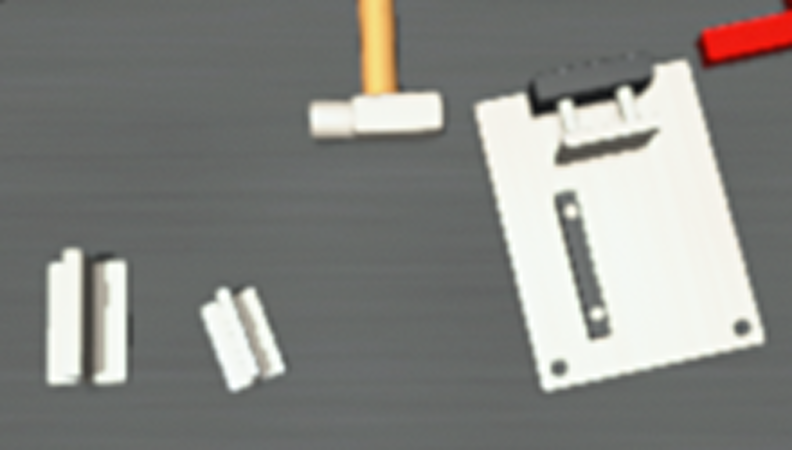

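The (174,204) bracket has its top at about 0.05 m and is larger than the (218,209) one (0.041 m), so it matches. Fixture (321,178) is at y≈-0.17 against -0.31 for the other. Next come close looks with the wrist camera.

```bash
cat >> h.py <<'E'
def q(t): return [-np.sin(t/2),np.cos(t/2),0,0]
E
python3 - <<'E'
from h import *
from station import ctrl, readout, capture, camera_params
for n,pos,t in (("wb",[0.48,0.2,0.22],0.0),("wf",[0.55,-0.165,0.25],0.23)):
    ctrl.movep(pos,q(t)); ctrl.hold(0.3); p=camera_params("wrist"); im,d=capture("wrist")
    np.savez(n+".npz",im=im,d=d,**p); cv2.imwrite(f"pics/{n}.png",im[:,:,::-1])
    W=cloud(d,p); s=readout.state(); print(n,s['time'],np.round(s['tool_pos'],4),np.round(s['joint_pos'],2),s['wrist_force'])
    def rep(l,m):
        P=W[m&(d>0)]; r=cv2.minAreaRect(P[:,:2].astype(np.float32)); print(l,len(P),np.round(r[0],4),np.round(r[1],4),r[2],np.median(P[:,2]))
    if n=="wb":
        near=np.hypot(W[...,0]-.49,W[...,1]-.2)<0.065
        rep('rib',near&(abs(W[...,2]-.05)<.005)); rep('fl',near&(abs(W[...,2]-.008)<.003))
    else:
        near=np.hypot(W[...,0]-.55,W[...,1]+.17)<0.15
        rep('plate',near&(abs(W[...,2]-.012)<.004)); rep('stop',near&(abs(W[...,2]-.026)<.003)); 
        rep('top',near&(abs(W[...,2]-.06)<.004))
E
```

```text
wb 2.2917 [0.4799 0.2003 0.22  ] [ 0.17  0.35  1.43  0.    1.36 -1.4 ] [-0.3424206   0.67175599 -0.93223419]
rib 726 [0.4815 0.1931] [0.0791 0.01  ] 2.004870653152466 0.04931199069036772
fl 2167 [0.4818 0.1931] [0.0801 0.05  ] 1.825163722038269 0.007329780048584064
wf 4.0333 [ 0.5501 -0.1646  0.25  ] [-0.5   0.42  1.22  0.    1.5  -2.3 ] [-0.68632981 -0.65320632 -0.46071157]
plate 16078 [ 0.5524 -0.1667] [0.2115 0.2249] 15.127869606018066 0.011338940251766409
stop 1228 [ 0.6012 -0.1176] [0.1625 0.2311] 67.59712982177734 0.025434023478107862
top 442 [ 0.5956 -0.1503] [0.0083 0.0638] 12.62514877319336 0.060619912819140684
```

```bash
cd pics; python3 -c "
import cv2,numpy as np
a=cv2.imread('wb.png');b=cv2.imread('wf.png')
cv2.imwrite('both.png',cv2.resize(np.vstack([a[40:344],b[:]]),None,fx=0.87,fy=0.87))"
```

```text
(no output)
```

View pics/both.png

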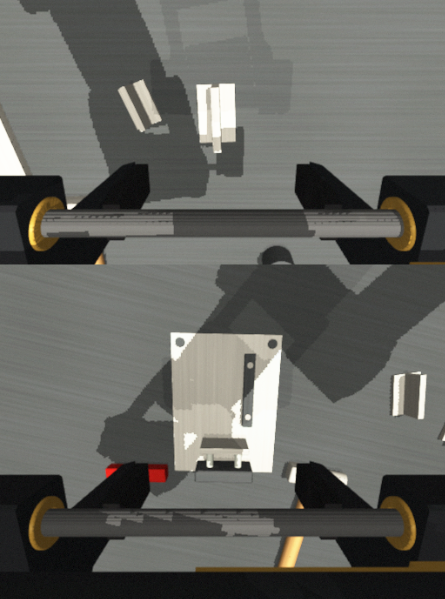

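Wrist views: the bracket at (216,115) in the upper half measures 80x50 mm, so it is the right one. In the lower half the fixture's stop is at (249,390) and its end plate at (224,445). I'll refine the fixture pose in its own frame.

```bash
python3 - <<'E'
from h import *
for f in ('wf','top'):
    z=np.load(f+'.npz'); W=cloud(z['d'],z); yaw=np.radians(12.63); o=np.array([.5478,-.1610])
    R=np.array([[np.cos(yaw),-np.sin(yaw)],[np.sin(yaw),np.cos(yaw)]])
    L=(W[...,:2]-o)@R; Z=W[...,2]
    def rep(n,m):
        P=L[m&(z['d']>0)]; r=cv2.minAreaRect((P*1000).astype(np.float32)); print(f,n,len(P),np.round(r[0],1),np.round(r[1],1),round(r[2],2),'pct x',np.percentile(P[:,0]*1e3,[1,99]).round(1),'y',np.percentile(P[:,1]*1e3,[1,99]).round(1))
    inb=(abs(L[...,0])<.11)&(abs(L[...,1])<.085)
    rep('plate',inb&(abs(Z-.0115)<.0035))
    st=inb&(abs(Z-.0258)<.003)&(L[...,0]<.035)&(L[...,0]>-.085)&(L[...,1]>.015)&(L[...,1]<.05); rep('stop',st)
    rep('endtop',inb&(abs(Z-.0605)<.004)&(L[...,0]<.06))
    rep('house',inb&(abs(Z-.052)<.003)&(L[...,0]>.07))
E
```

```text
wf plate 15874 [0.2 0.5] [150.1 199.8] 89.51 pct x [-98.3  94.7] y [-73.   74.1]
wf stop 1001 [-24.2  32.7] [14.2 99.4] 89.53 pct x [-73.8  24. ] y [25.6 39.4]
wf endtop 433 [48.9  0. ] [63.8  8.3] 89.97 pct x [44.9 53. ] y [-31.7  30.8]
wf house 906 [89.8 -0.5] [79.8 18.6] 89.66 pct x [81.  98.7] y [-39.1  38.3]
top plate 4067 [ 1.8 -1.5] [150.8 200.4] 89.47 pct x [-96.9  97.3] y [-75.   72.7]
top stop 238 [-22.9  30.9] [ 14.4 100. ] 89.76 pct x [-72.2  25.4] y [23.8 38. ]
top endtop 105 [50.7 -1.4] [63.3  9. ] 89.79 pct x [46.3 54.8] y [-32.9  30.2]
top house 242 [91.5 -2.2] [79.4 18.6] 88.48 pct x [ 82.5 100.2] y [-41.2  37. ]
```

```bash
cat >> h.py <<'E'
YB=0.034; B=np.array([.4816,.1931]); YF=np.radians(12.15); O=np.array([.548,-.1606])
RF=np.array([[np.cos(YF),-np.sin(YF)],[np.sin(YF),np.cos(YF)]])
def fx(x,y,z): return [*(O+RF@np.array([x,y])),z]
def st(l=''):
    from station import readout
    s=readout.state(); w=s['wrist_force']; t=np.array(s['tool_pos'])
    print(l,round(float(s['time']),2),'tool_fix',np.round((t[:2]-O)@RF*1e3,2),round(t[2]*1e3,2),'Ffix',np.round(w[:2]@RF,2),round(w[2],2),'grip',round(float(s['finger_gap']),3),round(float(s['finger_force']),1),flush=True); return s
E
python3 - <<'E'
from h import *
from station import ctrl
ctrl.command_gripper(0.5)
ctrl.movep([*B,0.12],q(YB)); ctrl.hold(0.2); st('above')
ctrl.move_l([*B,0.025],max_speed=0.08); ctrl.hold(.2); st('down')
ctrl.command_gripper(0.0,squeeze=40); ctrl.hold(.2); st('grip')
ctrl.move_l([*B,0.15],max_speed=0.1); ctrl.hold(.3); st('lift')
ctrl.movep(fx(-.02,-.015,0.12),q(YF)); ctrl.hold(.4); s=st('over'); print(s['joint_pos'].round(2),s['ee_rot'].round(4),np.round(q(YF),4))
E
```

```text
above 6.46 tool_fix [  9.87 359.06] 120.17 Ffix [-0.28  0.45] 0.01 grip 0.497 0.0
down 7.99 tool_fix [  9.66 359.78] 25.29 Ffix [-0.36 -1.05] 0.35 grip 0.499 0.0
grip 8.8 tool_fix [  9.52 359.71] 25.0 Ffix [ 0.55 -0.2 ] -0.14 grip 0.109 40.0
lift 10.5 tool_fix [  9.48 359.74] 149.8 Ffix [-0.78 -0.58] -4.44 grip 0.111 40.0
over 12.31 tool_fix [-19.87 -14.73] 120.04 Ffix [0.05 0.26] -5.35 grip 0.108 40.0
[-0.54  0.52  1.46 -0.    1.16 -2.32] [-0.1061  0.9944 -0.     -0.    ] [-0.1058  0.9944  0.      0.    ]
```

```bash
cat >> h.py <<'E'
def F(n=6):
    from station import ctrl,readout
    a=[]
    for _ in range(n): ctrl.hold(0.02); a.append(np.array(readout.state()['wrist_force']))
    a=np.mean(a,0); return np.array([*(a[:2]@RF),a[2]])
E
python3 - <<'E'
from h import *
from station import ctrl,capture,camera_params
ctrl.move_l(fx(-.02,-.015,0.041),max_speed=0.08); ctrl.hold(.2); f0=F(10); st('low'); print(f0)
z=.041
while z>.032:
    z-=.0005; ctrl.move_l(fx(-.02,-.015,z),max_speed=0.02); f=F(4)-f0; print(round(z,4),f.round(2))
    if f[2]>5: break
st('down')
p=camera_params("scene"); im,d=capture("scene"); cv2.imwrite('pics/s2.png',cv2.resize(im[130:250,120:280,::-1],None,fx=4,fy=4,interpolation=cv2.INTER_CUBIC))
E
```

```text
low 13.82 tool_fix [-19.96 -15.03] 41.16 Ffix [ 0.87 -0.27] -4.79 grip 0.107 40.0
[ 0.21063404  0.24768046 -5.1203592 ]
0.0405 [-0.2  -0.57 -0.14]
0.04 [-0.55 -0.55  0.16]
0.0395 [ 0.05 -0.16 -0.37]
0.039 [ 0.11 -0.2   0.31]
0.0385 [-0.4   0.26  0.07]
0.038 [-0.39 -0.19 -0.34]
0.0375 [-0.23 -0.51  0.07]
0.037 [ 0.3  -0.33  0.38]
0.0365 [-2.73  1.31  9.38]
down 16.67 tool_fix [-19.96 -15.03] 37.0 Ffix [-3.17  1.96] 5.33 grip 0.11 40.0
```

View pics/s2.png

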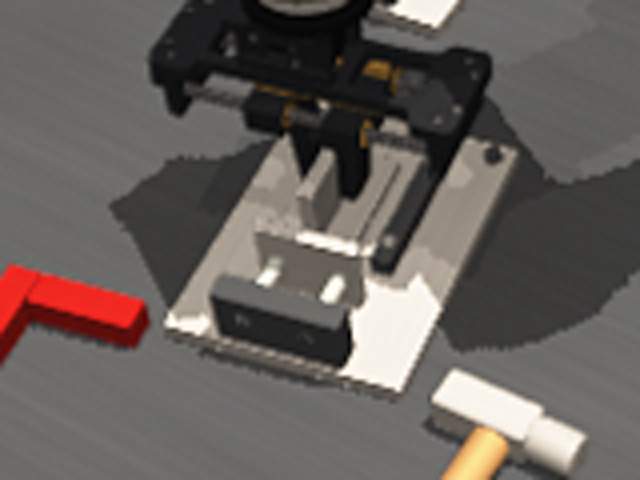

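The bracket is on the plate at the right orientation, lying between the end plate (310,275) and the stop (390,220). Contact came at TCP z≈0.0368. Next I slide it to the stop.

```bash
python3 - <<'E'
from h import *
from station import ctrl
f0=np.array([.2,.25,-5.12]); z=.0368; y=-.015
ctrl.move_l(fx(-.02,y,z),max_speed=0.02); print(F().round(2)-f0)
ctrl.move_l(fx(-.02,-.006,z),max_speed=0.02); y=-.006; print('mid',(F()-f0).round(2))
while y<.007:
    y+=.0005; ctrl.move_l(fx(-.02,y,z),max_speed=0.02); f=F(4)-f0; print(round(y,4),f.round(2))
    if f[1]<-7: break
ctrl.hold(.3); st('stop'); print((F(10)-f0).round(2))
E
```

```text
[-2.75  1.21 10.11]
mid [ 2.23 -2.75  9.32]
-0.0055 [ 2.75 -4.1   9.02]
-0.005 [ 2.29 -4.93  9.33]
-0.0045 [ 1.73 -5.52  9.35]
-0.004 [ 1.12 -5.74  9.34]
-0.0035 [ 0.62 -5.99  9.26]
-0.003 [ 0.53 -6.03  9.64]
-0.0025 [ 0.64 -5.72  9.48]
-0.002 [ 0.05 -6.3   9.39]
-0.0015 [ 0.56 -6.2   9.63]
-0.001 [ 0.03 -5.91  9.69]
-0.0005 [ 0.06 -6.03  9.99]
0.0 [ 0.14 -5.99  9.77]
0.0005 [-0.3  -7.96  9.13]
stop 22.18 tool_fix [-20.08  -0.47] 37.02 Ffix [-0.15 -8.23] 4.21 grip 0.108 40.0
[-0.42 -7.59  9.27]
```

```bash
python3 - <<'E'
from h import *
from station import ctrl
f0=np.array([.2,.25,-5.12]); z=.0368; y=.0005
while z<.0385:
    z+=.0001; ctrl.move_l(fx(-.02,y,z),max_speed=0.02); f=F(4)-f0; print('z',round(z,4),f.round(2))
    if f[2]<2.5: break
while y<.004:
    y+=.0002; ctrl.move_l(fx(-.02,y,z),max_speed=0.02); f=F(4)-f0; print('y',round(y,4),f.round(2))
    if f[1]<-7: break
ctrl.hold(.3); print((F(10)-f0).round(2)); st('stop')
E
```

```text
z 0.0369 [ 0.2  -8.39  8.47]
z 0.037 [-0.15 -8.26  7.52]
z 0.0371 [ 0.71 -8.36  6.55]
z 0.0372 [ 0.77 -8.4   5.52]
z 0.0373 [ 0.93 -8.09  4.92]
z 0.0374 [ 0.65 -7.92  3.6 ]
z 0.0375 [ 0.66 -8.72  3.15]
z 0.0376 [ 1.6  -8.89  2.01]
y 0.0007 [ 0.96 -9.41  2.4 ]
[ 1.14 -9.66  2.06]
stop 25.67 tool_fix [-20.08  -0.36] 37.16 Ffix [ 0.92 -9.47] -2.58 grip 0.108 40.0
```

The stop contact is firm at about 8 N. I'll ease it to about 4 N and push endwise, servoing the sideways and downward forces on the way.

```bash
python3 - <<'E'
from h import *
from station import ctrl
f0=np.array([.2,.25,-5.12]); z=.0376; y=.0007; x=-.02
f=F()-f0
while f[1]<-5: y-=.0002; ctrl.move_l(fx(x,y,z),max_speed=0.02); f=F(4)-f0; print('y',round(y,4),f.round(2))
while x<.012:
    x+=.001 if x>-.0015 else .002
    ctrl.move_l(fx(x,y,z),max_speed=0.02); f=F(5)-f0; print(round(x,4),round(y,4),round(z,4),f.round(2))
    y+=np.clip((f[1]+4)*5e-5,-2e-4,2e-4); z+=np.clip((f[2]-2)*5e-5,-2e-4,2e-4)
    if f[0]<-11: break
print(x,y,z); st('push')
E
```

```text
y 0.0005 [ 1.48 -8.61  2.41]
y 0.0003 [ 1.57 -7.42  2.63]
y 0.0001 [ 1.53 -6.74  3.08]
y -0.0001 [ 1.99 -6.28  2.71]
y -0.0003 [ 2.38 -5.58  3.23]
y -0.0005 [ 2.58 -4.56  2.98]
-0.018 -0.0005 0.0376 [-5.8  -6.06  7.18]
-0.016 -0.0006 0.0378 [-6.15 -5.9   6.89]
-0.014 -0.0007 0.038 [-5.47 -6.1   5.41]
-0.012 -0.0008 0.0382 [-4.26 -5.33  4.33]
-0.01 -0.0009 0.0383 [-3.57 -5.23  3.25]
-0.008 -0.0009 0.0383 [-3.31 -4.85  3.14]
-0.006 -0.001 0.0384 [-3.21 -5.39  2.59]
-0.004 -0.001 0.0384 [-3.06 -4.37  2.93]
-0.002 -0.0011 0.0385 [-3.33 -4.28  2.04]
0.0 -0.0011 0.0385 [-3.17 -4.44  1.95]
0.001 -0.0011 0.0385 [-3.83 -4.38  3.58]
0.002 -0.0011 0.0386 [-4.02 -4.58  1.75]
0.003 -0.0011 0.0385 [-3.33 -4.3   2.44]
0.004 -0.0012 0.0386 [-3.78 -4.15  2.4 ]
0.005 -0.0012 0.0386 [-3.56 -4.36  2.52]
0.006 -0.0012 0.0386 [-3.69 -4.44  2.19]
0.007 -0.0012 0.0386 [-3.89 -4.28  2.37]
0.008 -0.0012 0.0386 [-4.95 -4.43  2.87]
0.009 -0.0012 0.0387 [-5.64 -4.44  2.63]
0.01 -0.0013 0.0387 [-7.19 -4.52  2.85]
0.011 -0.0013 0.0388 [-7.8  -3.99  3.21]
0.012 -0.0013 0.0388 [-8.06 -4.83  3.36]
0.012000000000000004 -0.0013331681830237338 0.038891671915787344
push 35.0 tool_fix [ 9.19 -0.48] 37.2 Ffix [-8.31 -4.52] -2.05 grip 0.112 40.0
```

```bash
python3 - <<'E'
from h import *
from station import ctrl,readout,capture,camera_params
f0=np.array([.2,.25,-5.12]); x=.012; y=-.00133; z=.03889
for i in range(12):
    x+=.001; ctrl.move_l(fx(x,y,z),max_speed=0.02); f=F(5)-f0
    a=((np.array(readout.state()['tool_pos'])[:2]-O)@RF)[0]; print(round(x,4),round(a*1e3,2),round(y,4),round(z,4),f.round(2))
    y+=np.clip((f[1]+4)*5e-5,-2e-4,2e-4); z+=np.clip((f[2]-2)*5e-5,-2e-4,2e-4)
    if a>.0143 or f[0]<-13.8: break
ctrl.hold(.3); st('end'); print(x,y,z)
for n in ('top','scene'):
    p=camera_params(n); im,d=capture(n); np.savez(n+'2.npz',im=im,d=d,**p)
    z1=np.load(n+'.npz')
    for l,D in (('before',z1['d']),('after',d)):
        W=cloud(D,p); L=(W[...,:2]-O)@RF; Z=W[...,2]
        m=(D>0)&(abs(Z-.0605)<.003)&(abs(L[...,0]-.055)<.022)&(abs(L[...,1])<.04)
        P=L[m]*1e3; print(n,l,len(P),np.percentile(P[:,0],[5,50,95]).round(1) if len(P) else '')
    if n=='scene': cv2.imwrite('pics/s3.png',cv2.resize(im[130:250,120:280,::-1],None,fx=4,fy=4,interpolation=cv2.INTER_CUBIC))
E
```

```text
0.013 10.04 -0.0013 0.0389 [-10.06  -4.61   3.44]
0.014 10.83 -0.0014 0.039 [-9.69 -5.1   3.52]
0.015 11.65 -0.0014 0.039 [-10.88  -5.04   3.37]
0.016 12.49 -0.0015 0.0391 [-11.55  -4.86   3.03]
0.017 13.31 -0.0015 0.0392 [-12.78  -4.59   3.48]
0.018 14.12 -0.0015 0.0392 [-13.3   -4.77   3.69]
0.019 14.92 -0.0016 0.0393 [-14.39  -4.74   3.63]
end 37.63 tool_fix [14.95 -0.49] 37.25 Ffix [-14.3   -3.79] -1.53 grip 0.108 40.0
0.019000000000000006 -0.0016157796093677322 0.03939862414656681
top before 92 [46.5 49.7 54. ]
top after 0 
scene before 62 [50.2 54.5 58.3]
scene after 105 [37.2 62.1 68.5]
```

View pics/s3.png

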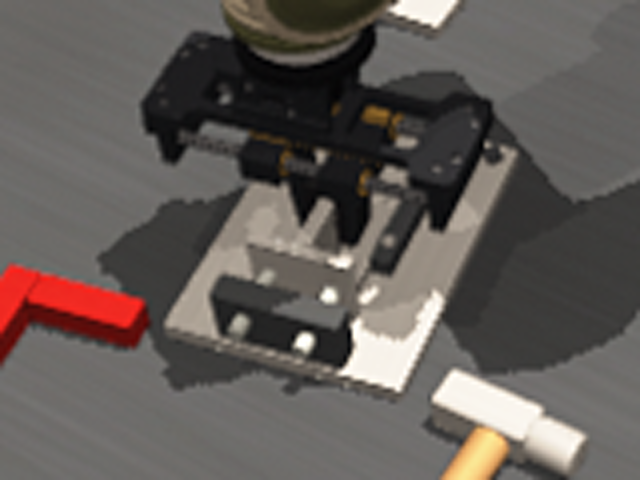

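The end plate (310,270) has moved back toward the housing by about 10 mm. The 95th-percentile edge went from 58.3 to 68.5 mm, which is about 10 N, and the wrist force less friction gives 10.8 N. A quick tilt check, then I hand in.

```bash
python3 - <<'E'
from h import *
from station import ctrl
from scipy.spatial.transform import Rotation as R
s=st('final'); M=R.from_quat(s['ee_rot']).as_matrix()
tilt=np.arccos(min(1,-M[2,2])); yaw=np.arctan2(-M[0,1],M[1,1])-YF; print('tilt',tilt,'yaw err',yaw)
if tilt<.05 and abs(yaw)<.05: print(ctrl.close_job())
E
```

```text
final 37.73 tool_fix [14.95 -0.51] 37.24 Ffix [-14.62  -5.04] -1.27 grip 0.11 40.0
tilt 0.011463941560710683 yaw err 0.00024384327370810532
the job is handed in; nothing more can be done
None
```

I handed the job in at about 38 s: the bracket is still gripped at 40 N, on the plate and along the side stop, pressing the end plate with an estimated 10 N; no verdict came back.

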